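Set a bayonet lamp cap half-way to its lock and hold it

TASK

Take the brass lamp cap out of the wooden cup and fit it to the lamp foot: its centre rod goes through the small hole in the guide plate and its two lugs drop through the two gaps in the collar until the cap sits down on the collar. Then turn it clockwise (seen from above) until it is half-way to the lock, at the bead on the collar, without turning it on into the click, and finish still gripping it there so that I can set the clamp screw. Leave the bottle, the box, the hare and the tin where they stand.

Things in the scene. Friction and masses are not known exactly. Their poses are not given: they have to be found in the camera images.
- cap: Loose brass bayonet cap, 0.22 kg, waiting in the wooden cup. Origin: centre of the underside of its flange (disc 72 mm across, 8 mm thick); z up, x along the bar grip and the two lugs. Below the flange: barrel 42 mm across, 16 mm deep, with the lugs at +x and -x, then a steel rod 10 mm across on the axis. It is the same after half a turn about z.
- grip (a point): On the cap's axis, 24 mm above its origin, a good height to pinch: the dark wooden bar grip is 50 mm long along the cap's x, 14 mm thick along its y, and spans 8 to 37 mm above the cap's origin (8 mm = top of the flange).
- lug (a point): Middle of the cap's lug at +x (the other is opposite): 24 mm from the axis, 12.5 mm below the cap's origin. A lug is 8 mm wide, 5 mm thick and reaches out to 29 mm from the axis; its underside is 15 mm below the cap's origin.
- rod_tip (a point): Lower, tapered end of the cap's centre rod, 62 mm below the cap's origin.
- cap_cup: Fixed wooden cup, 70 mm tall, 82 mm across at the rim, in which the cap waits: the flange rests on the rim, the lugs and rod hang inside (2 mm play). The cap lifts straight out. Origin: centre of its underside, on the table.
- lamp_foot: Fixed lamp foot. Origin: centre of its underside, on the table; z up. Round dark wooden base 108 mm across, four dark steel posts, a square dark steel guide plate and above it a round brass bayonet collar, 72 mm outside, rim 90 mm above the table. Two lug gaps in the collar at the foot's +x and -x. A steel clamp screw head is on the collar's -x side.
- guide_hole (a point): Centre of the upper mouth of the guide plate's hole: 14 mm across with a 3 mm bevel at its mouth, 10 mm deep, on the foot's axis, 55 mm above the table (35 mm below the collar's rim); the rod tip enters it while the lugs are still 12 mm above the rim.
- collar_mouth (a point): Centre of the collar's opening at its rim, 90 mm above the table. Opening 48 mm across in a ledge 8 mm thick; the two gaps are 15 mm wide and reach out to 31 mm from the axis. The cap drops in with its x along the foot's x, either way round, within about 6 degrees. Seated, the flange lies on the rim: the cap's origin is at this point.
- half_mark: On the foot's axis at the rim; its x is the foot's x turned 45 degrees clockwise from above and points at the half-way bead (6 mm, brass, outside the collar; a second one opposite). The cap's x shall lie along it, either way round. The seated cap turns freely clockwise from the gaps to here and on to about 60 degrees; the other way a stop blocks it.
- lock_mark: On the foot's axis at the rim; its x is the direction of the locked cap, the foot's x turned 90 degrees clockwise from above. Not to be reached: from about 60 degrees two spring buttons in the collar resist the lugs (about 0.2 N m in all), and click past at about 70 degrees.
- red_bottle: Bystander: small dark red oil bottle with a black cap, 32 mm across, 90 mm tall. Origin: centre of its underside.
- black_box: Bystander: small black carton, 50x62x40 mm. Origin: centre of its underside.
- hare: Bystander: small black lying hare figure, 38x75x39 mm. Origin: centre of its underside.
- balm: Bystander: round pale tin, 69 mm across, 34 mm tall. Origin: centre of its underside.
Mind the look-alikes: they are no part of the job. Leave any purple look-alike of the cap alone.

How it is judged:
By the outcome, as a careful person would: the job done as asked, in the order asked, and still so for the second after the job is handed in, while the arm keeps its last pose, push and grip.
It also fails if it takes over 38 s, if anything falls off the work surface, if the arm or the gripper's body presses on something with over 40 N, if the wrist force passes 120 N, or if a joint passes its speed limit or range.

ROBOT

A 6-joint arm with a two-finger parallel gripper is mounted at the origin on a cart in front of the work surface, level with it; the furniture and walls round the work are solid. World frame = base frame: x ahead of the robot, y to its left, z up, the work surface at z = 0. Lengths are in m, angles in rad, forces in N, time in s.
With the tool pointing down it reaches from about 0.425 to 0.95 m from the base axis. Payload 14.7 kg.
Tool frame: the origin (TCP) lies on the centre line of the jaws, within the pads' length; the fingertips stand 14 mm ahead of it and the grasp point (between the pads) lies 5 mm behind it (env.tip_extent is the distance from the TCP to the fingertips, in m); z points along the fingers, y is the direction in which the jaws open and shut (so a half turn about z gives the same grasp; the last joint's range is limited). The gripper opens to 85 mm and grips with 20 to 120 N. Pads are 22 mm wide; open, the fingers measure 114 mm over their backs; the gripper's body (76 mm by 85 mm) begins 54 mm behind the grasp point. The pads swing forward as they close: fully open they stand 13 mm farther back than shut.
Start: joints at [-1.376, 0.48, 1.596, -0, 1.065, -0.047], TCP at [0.156, -0.631, 0.245] pointing down, gripper open.
Joint ranges: [-2.75, 2.75], [-0.82, 2.05], [0.23, 2.67], [-1.56, 4.7], [0.09, 2.69], [-2.92, 2.92]. Speed limits (rad/s): [1.89, 1.89, 2.39, 3.01, 3.01, 3.01].

INTERFACE

Orientations are given as a 3x3 rotation matrix whose columns are the frame's x, y, z axes.
In Python, from cell import observe, snapshot, job, spotter, env gives the robot as it stands.
- The arm moves only by the shell command python3 -m jog 'ROWS' [OPENING] [FORCE]. ROWS is text: rows parted by semicolons, each of 6 numbers parted by spaces: the shift along the tool's x, y, z in m, then the turn, a rotation vector about the tool's x, y, z in rad. In form: tx ty tz wx wy wz; .... A call has 1 to 10 rows; each row shifts and turns the commanded pose from where the row before left it, along the tool's axes as they then stand; what a row does not reach is not made up. A row lasts 1/8 s, in which the tool goes at most 62.5 mm and 10.7 degrees, less where a joint would pass 70% of its speed; a pose out of reach is approached as far as the arm can. A call with a gripper value outside its range is refused whole. OPENING is the finger opening in m, from 0 to 0.0854, set as the call begins (- or left out, the last holds). The fingers move at their own pace and stop on an object; FORCE is the grip in N (left out, the last holds). Time passes only in rows, so rows that do not move let the fingers close. It gives the time, the measured TCP pose, the force and the opening at its end, in the units of the state.
- observe(): the state, without advancing time (a new reading comes with each control period).
- snapshot(name): name is "scene" or "side" or "wrist"; returns a dict with "image" (384x512x3 uint8, red, green, blue), "depth" (384x512 float32, m along the optical axis (not along the pixel's ray), 0 where there is no reading), "fx", "fy", "cx", "cy" (pixels), "dist_coeffs" ([k1, k2, p1, p2, k3] as OpenCV has them; the pictures are not rectified), "pose" (4x4, takes a point from camera to world coordinates); the wrist camera has in their place "mount" (4x4, takes a point from camera to tool coordinates, whose origin is the TCP and whose axes are the flange's). Camera axes: x right, y up, looking along -z (the intrinsics and any distortion apply to the point x, -y, -z); pixel columns grow to the right and rows downward; lengths in m; the calibration is good to about 2 mm. A picture is of the moment at which its call begins: read the wrist's pose just before it.
- job.hand_in(): hands the job in, once; it reports no verdict.
Trained networks look in a picture, given as the dict that the camera call returned (one of the last four; its "shot" number tells which), for a name from the list of things; names that differ only in an ending like _2 or _b are one class to them, and where a whole thing is asked for, a point or a joint stands for the part that bears it (a point fixed in the world has none). Each returns a list of dicts, best first, with "conf" (0 to 1); they miss things now and then, are a little off and sometimes report something else, mostly with a low value. They report only what shows in the picture. A call takes as long as a camera call. They do not tell look-alikes from the thing itself.
- spotter.recognise(picture, target): "box" ([left, top, right, bottom] in pixels, round what is visible of it).
- spotter.trace(picture, target): "region" (384x512 bool, what is visible of it) and "box" ([left, top, right, bottom] in pixels, round what is visible of it).
- spotter.tip_of(picture, target): "location" ([column, row] in pixels: a listed point, or the origin of a listed thing).
The state is a dict: "t": time; "q": joint angles; "joint_vel": joint speeds; "tau": joint torques, N m; "tcp_pos": TCP position; "tool_rot": TCP orientation; "wrist_force": force on the tool from outside, world axes, zero at the start; "torque": the same for the moment, N m; "gripper_width": finger opening in m.
Only numpy, scipy, OpenCV 4.12 (cv2) and the standard library are available. Lean on these libraries where they do the work, as an engineer would, in place of code of your own. Each camera call takes 0.05 s, during which the arm holds its last target.

## Working session

There is one attempt and no reset: what is moved stays moved. The work goes in short steps, Python scripts to look and compute and a shell command to move; the robot and the scene stay as the last step left them, time stands still between calls to the robot, and variables do not carry over. Pictures are saved under pics/ and viewed, and the job is handed in when it is done.

```bash
ls; mkdir -p pics; cat > h.py <<'E'
import numpy as np, cv2
from cell import observe, snapshot, job, spotter, env
def K(p): return np.array([[p['fx'],0,p['cx']],[0,p['fy'],p['cy']],[0,0,1.]])
def camT(p,st=None):
    if 'pose' in p: return np.array(p['pose'])
    T=np.eye(4);T[:3,:3]=st['tool_rot'];T[:3,3]=st['tcp_pos'];return T@np.array(p['mount'])
def rays(p,uv):
    u=cv2.undistortPoints(np.array(uv,float).reshape(-1,1,2),K(p),np.array(p['dist_coeffs'],float)).reshape(-1,2)
    return np.c_[u[:,0],-u[:,1],-np.ones(len(u))]
def at_z(p,uv,z,st=None):
    T=camT(p,st);d=rays(p,uv)@T[:3,:3].T;o=T[:3,3];return o+d*((z-o[2])/d[:,2])[:,None]
def cloud(p,st=None,step=1,mask=None):
    D=p['depth'];m=D>0
    if mask is not None:m=m&mask
    v,u=np.nonzero(m);T=camT(p,st);r=rays(p,np.c_[u,v])*D[v,u][:,None]
    return r@T[:3,:3].T+T[:3,3],np.c_[u,v]
def proj(p,X,st=None):
    T=np.linalg.inv(camT(p,st));c=np.atleast_2d(X)@T[:3,:3].T+T[:3,3]
    c=c*[1,-1,-1]
    return cv2.projectPoints(c,np.zeros(3),np.zeros(3),K(p),np.array(p['dist_coeffs'],float))[0].reshape(-1,2)
def save(p,n,s=1.5): cv2.imwrite('pics/'+n+'.png',cv2.resize(p['image'][:,:,::-1],None,fx=s,fy=s))
E
python3 - <<'E'
from h import *
st=observe();print({k:np.round(v,3) for k,v in st.items()})
np.set_printoptions(precision=4,suppress=True)
for n in ['scene','side','wrist']:
    p=snapshot(n);save(p,n+'0');print(n,p['fx'],p['dist_coeffs'],camT(p,st)[:3].round(3).tolist())
    for t in ['cap','cap_cup','lamp_foot']:
        for r in spotter.recognise(p,t)[:3]:print(t,r['conf'],np.round(r['box']))
    for t in ['grip','collar_mouth','lamp_foot','cap_cup']:
        for r in spotter.tip_of(p,t)[:3]:print('tip',t,r['conf'],np.round(r['location'],1))
E
```

```text
pics
{'t': np.float64(0.0), 'q': array([-1.376,  0.481,  1.597,  0.   ,  1.065, -0.047]), 'joint_vel': array([-0.001,  0.001, -0.001,  0.001, -0.001,  0.001]), 'tau': array([ 1.0000e-03, -9.5065e+01, -4.3019e+01, -0.0000e+00,  1.2000e-02,
       -0.0000e+00]), 'tcp_pos': array([ 0.156, -0.631,  0.245]), 'tool_rot': array([[ 0.971,  0.239, -0.   ],
       [ 0.239, -0.971,  0.001],
       [ 0.   , -0.001, -1.   ]]), 'wrist_force': array([0.027, 0.215, 0.591]), 'torque': array([ 0.042,  0.059, -0.028]), 'gripper_width': np.float64(0.085)}
scene 350.48257503190746 [-0.0898  0.      0.      0.      0.    ] [[0.885, 0.346, -0.312, 0.26], [-0.465, 0.628, -0.623, -0.53], [-0.02, 0.697, 0.717, 0.69]]
cap 0.89 [218. 259. 250. 296.]
cap_cup 0.76 [284. 257. 320. 286.]
lamp_foot 0.86 [213. 159. 247. 204.]
tip grip 0.95 [232.2 272.8]
tip grip 0.82 [305.2 250. ]
tip grip 0.47 [303.9 257.8]
tip collar_mouth 0.91 [231.  167.3]
tip lamp_foot 0.58 [229.  192.7]
side 362.6528797216908 [-0.1121  0.      0.      0.      0.    ] [[0.968, 0.084, -0.238, 0.334], [-0.251, 0.409, -0.877, -0.73], [0.024, 0.909, 0.417, 0.429]]
cap 0.9 [170. 220. 212. 272.]
cap 0.72 [200. 214. 218. 231.]
cap 0.65 [256. 219. 290. 252.]
cap_cup 0.82 [252. 241. 291. 280.]
lamp_foot 0.83 [204. 166. 244. 208.]
lamp_foot 0.47 [270. 174. 292. 193.]
tip grip 0.83 [191.4 234.9]
tip grip 0.69 [273.1 227.1]
tip collar_mouth 0.76 [224.8 165.5]
tip lamp_foot 0.78 [224.  201.8]
tip cap_cup 0.78 [272.2 270.7]
wrist 314.91345471801316 [-0.0478  0.      0.      0.      0.    ] [[0.24, 0.935, 0.261, 0.221], [-0.971, 0.231, 0.064, -0.614], [-0.0, -0.269, 0.963, 0.373]]
```

View pics/scene0.png

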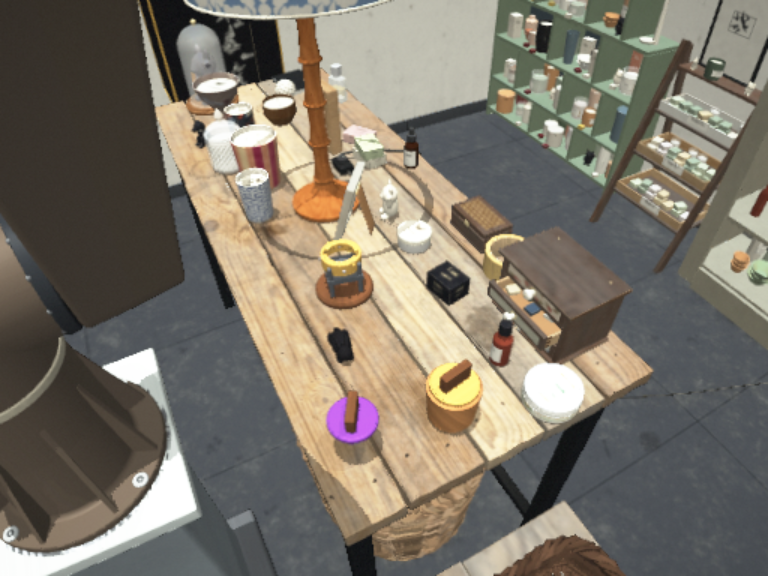

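View pics/side0.png

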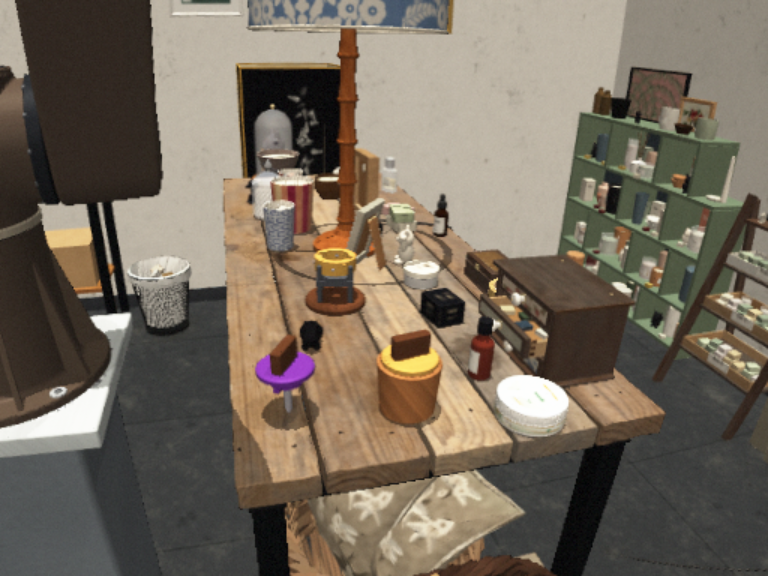

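View pics/wrist0.png

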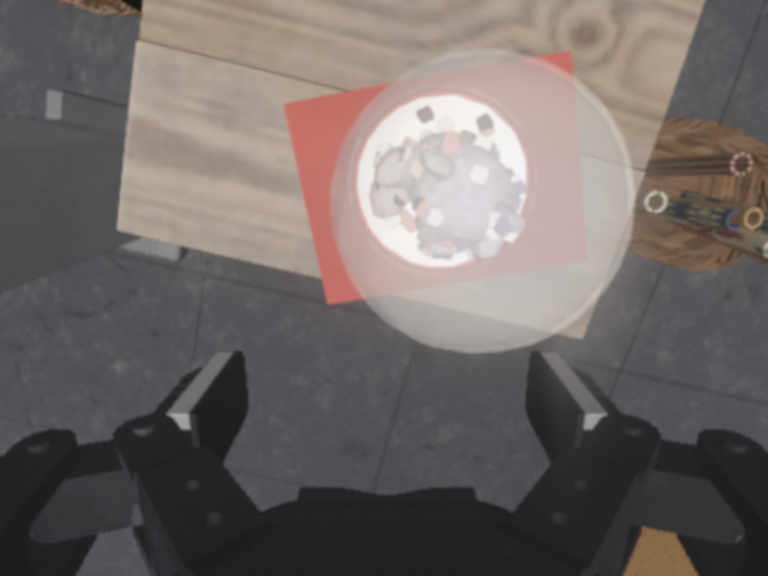

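The cap is yellow brass in the wooden cup at about (303,255), and the lamp foot is at (228,180) in scene pixels. The purple look-alike at (235,278) is to be left alone. Next I'll measure positions.

```bash
python3 - <<'E'
from h import *
np.set_printoptions(precision=4,suppress=True)
for n in ['scene','side']:
    p=snapshot(n)
    hsv=cv2.cvtColor(p['image'],cv2.COLOR_RGB2HSV)
    yel=(hsv[:,:,0]>22)&(hsv[:,:,0]<32)&(hsv[:,:,1]>140)&(hsv[:,:,2]>120)
    P,uv=cloud(p)
    y=yel[uv[:,1],uv[:,0]]
    for t in ['cap','lamp_foot','red_bottle','black_box','hare','balm','cap_cup']:
        for r in spotter.trace(p,t)[:2]:
            m=r['region'][uv[:,1],uv[:,0]]
            Q=P[m]
            print(n,t,round(r['conf'],2),np.round(r['box']),'med',np.median(Q,0),'lo',np.percentile(Q,3,axis=0),'hi',np.percentile(Q,97,axis=0))
    # cap flange top z~.078; collar rim .09
    for nm,lo,hi,sl in [('flange',.07,.085,(slice(225,290),slice(245,330))),('collar',.084,.095,(slice(150,200),slice(195,250)))]:
        inn=np.zeros_like(yel);inn[sl]=1
        m=y&inn[uv[:,1],uv[:,0]]
        Q=P[m];print(n,nm,len(Q),'z',np.percentile(Q[:,2],[5,50,95]),)
        s=Q[(Q[:,2]>lo)&(Q[:,2]<hi)]
        if len(s): print('  n',len(s),'minmax',s[:,:2].min(0),s[:,:2].max(0),'mid',(s[:,:2].min(0)+s[:,:2].max(0))/2)
    im=p['image'][:,:,::-1]
    cv2.imwrite(f'pics/{n}_c.png',np.hstack([cv2.resize(im[c[1]-32:c[1]+32,c[0]-32:c[0]+32],(390,390),interpolation=cv2.INTER_CUBIC) for c in ([(303,260),(229,180)] if n=='scene' else [(273,245),(224,182)])]))
E
```

```text
scene cap 0.56 [193. 271. 236. 308.] med [ 0.3266 -0.1547  0.0455] lo [ 0.2988 -0.1775  0.0063] hi [ 0.3688 -0.1192  0.0628]
scene lamp_foot 0.55 [210. 159. 248. 206.] med [0.4944 0.106  0.0486] lo [0.4542 0.0785 0.0041] hi [0.5393 0.1607 0.0907]
scene red_bottle 0.55 [328. 212. 344. 244.] med [ 0.6482 -0.1519  0.0528] lo [ 0.639  -0.1611 -0.0003] hi [ 0.6967 -0.0993  0.0903]
scene black_box 0.72 [284. 173. 313. 206.] med [0.6576 0.0228 0.0377] lo [ 0.6373 -0.0016  0.0037] hi [0.6906 0.0593 0.0414]
scene black_box 0.18 [328. 214. 344. 242.] med [ 0.6475 -0.1522  0.0526] lo [ 0.639  -0.1611  0.0036] hi [ 0.6633 -0.1355  0.0902]
scene hare 0.67 [218. 217. 235. 244.] med [ 0.4335 -0.013   0.0256] lo [ 0.4218 -0.036   0.0037] hi [0.451  0.0304 0.0377]
scene balm 0.77 [269. 148. 288. 171.] med [0.6722 0.165  0.0331] lo [0.6467 0.1458 0.0041] hi [0.7037 0.2033 0.0357]
scene balm 0.38 [218. 218. 231. 240.] med [ 0.4329 -0.0113  0.0253] lo [ 0.4216 -0.036   0.0001] hi [0.4546 0.0303 0.0376]
scene cap_cup 0.96 [283. 260. 320. 285.] med [ 0.5093 -0.2223  0.0455] lo [ 0.4925 -0.2315  0.0041] hi
[... 872 characters left out ...]
re 0.47 [206. 165. 244. 210.] med [0.4993 0.1031 0.0423] lo [0.458  0.0764 0.0044] hi [0.5425 0.158  0.0905]
side balm 0.77 [269. 174. 291. 193.] med [0.6736 0.157  0.0283] lo [0.6488 0.1452 0.0009] hi [0.7093 0.2052 0.0356]
side cap_cup 0.72 [254. 222. 294. 250.] med [ 0.528  -0.2002  0.0793] lo [ 0.5002 -0.2255  0.0734] hi [ 0.5578 -0.1834  0.1075]
side cap_cup 0.63 [253. 239. 293. 281.] med [ 0.5184 -0.2239  0.0424] lo [ 0.4935 -0.2313  0.0054] hi [ 0.5599 -0.1925  0.0699]
side flange 263 z [0.0769 0.0781 0.0793]
  n 263 minmax [ 0.4997 -0.226 ] [ 0.565  -0.1662] mid [ 0.5323 -0.1961]
side collar 51 z [0.0896 0.0904 0.091 ]
  n 51 minmax [0.4697 0.0928] [0.5328 0.1577] mid [0.5013 0.1252]
```

```bash
python3 - <<'E'
import cv2,numpy as np
a=cv2.imread('pics/scene_c.png');b=cv2.imread('pics/side_c.png')
cv2.imwrite('pics/cc.png',cv2.resize(np.vstack([a,b]),(600,600)))
E
```

```text
(no output)
```

View pics/cc.png

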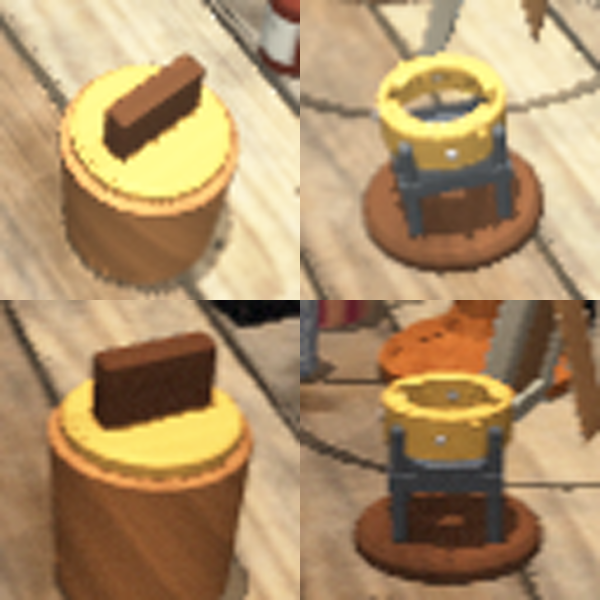

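```bash
python3 - <<'E'
from h import *
np.set_printoptions(precision=4,suppress=True)
for n in ['scene','side']:
    p=snapshot(n);P,uv=cloud(p)
    near=np.hypot(P[:,0]-.532,P[:,1]+.196)<.034
    b=P[near&(P[:,2]>.1)&(P[:,2]<.115)]
    if len(b):
        c=b.mean(0);w,V=np.linalg.eigh(np.cov(b[:,:2].T));print(n,'bar',len(b),c,np.degrees(np.arctan2(*V[::-1,1])),np.ptp((b[:,:2]-c[:2])@V,axis=0),np.percentile(b[:,2],[5,50,95]))
    f=P[near&(P[:,2]>.07)&(P[:,2]<.085)]
    A=np.c_[2*f[:,:2],np.ones(len(f))]
    d=np.hypot(P[:,0]-.5,P[:,1]-.125)
    s=P[(P[:,2]>.1)&(d<.35)&(P[:,1]>-.1)&(P[:,0]>.3)&(P[:,2]<.8)]
    for z0 in np.arange(.1,.8,.1):
        k=s[(s[:,2]>=z0)&(s[:,2]<z0+.1)]
        if len(k)>5: dd=np.hypot(k[:,0]-.5,k[:,1]-.125);i=dd.argmin();print(n,'obst z',round(z0,1),len(k),k[i],dd[i],k.min(0),k.max(0))
st=observe();R=np.array(st['tool_rot']);print(R)
E
```

```text
scene bar 163 [ 0.5302 -0.1933  0.106 ] -170.64734963016886 [0.0141 0.0503] [0.1014 0.1065 0.1086]
scene obst z 0.1 1191 [0.5666 0.2315 0.1162] 0.12562198924407125 [ 0.5571 -0.1     0.1   ] [0.8083 0.4036 0.2   ]
scene obst z 0.2 409 [0.5713 0.3711 0.2394] 0.25621686839700447 [0.5572 0.3695 0.2003] [0.6003 0.4047 0.2999]
scene obst z 0.3 457 [0.5678 0.3733 0.3257] 0.2574416173463823 [0.5547 0.3725 0.3005] [0.5984 0.4037 0.3983]
scene obst z 0.4 1355 [0.535  0.2022 0.4555] 0.0847868513131414 [0.385  0.1995 0.4514] [0.6549 0.401  0.4786]
side bar 177 [ 0.5298 -0.1952  0.1053] -170.55810075213833 [0.0152 0.0491] [0.1006 0.1062 0.1079]
side obst z 0.1 1055 [0.5724 0.2252 0.1195] 0.12367576836256386 [ 0.4468 -0.0999  0.1   ] [0.8112 0.4572 0.1994]
side obst z 0.2 358 [0.577  0.3694 0.2379] 0.2562544818488769 [0.5589 0.3694 0.2004] [0.5995 0.4053 0.2999]
side obst z 0.3 390 [0.5788 0.3676 0.3244] 0.2550940781209545 [0.5578 0.3676 0.3019] [0.6018 0.3997 0.3982]
side obst z 0.4 2827 [0.5241 0.2063 0.4565] 0.08476968664722294 [0.384  0.1984 0.4004] [0.7544 0.4564 0.5   ]
side obst z 0.5 81 [0.6309 0.2121 0.5001] 0.15719266897059683 [0.3882 0.21   0.5   ] [0.7571 0.3906 0.5123]
[[ 0.9709  0.2394 -0.    ]
 [ 0.2394 -0.9709  0.    ]
 [-0.     -0.     -1.    ]]
```

```bash
python3 - <<'E'
from h import *
np.set_printoptions(precision=4,suppress=True)
for n,c,s in [('scene',(229,180),(229.,181.)),('side',(224,182),(221.9,179.9))]:
    p=snapshot(n)
    for z in (.078,.084):
        X=at_z(p,[s],z)[0];print(n,z,X,np.degrees(np.arctan2(X[1]-.1252,X[0]-.501)),np.hypot(X[1]-.1252,X[0]-.501))
    # polar unwrap at rim
    im=np.zeros((64,720,3),np.uint8)
    rr=np.linspace(.018,.042,64);th=np.radians(np.arange(720)/2-180)
    X=np.stack([.501+rr[:,None]*np.cos(th),.1252+rr[:,None]*np.sin(th),np.full((64,720),.09)],-1).reshape(-1,3)
    m=proj(p,X).astype(np.float32).reshape(64,720,2)
    im=cv2.remap(p['image'],m[:,:,0],m[:,:,1],cv2.INTER_CUBIC)
    cv2.imwrite(f'pics/{n}_pol.png',cv2.resize(im[:,:,::-1],(720,250)))
a=cv2.imread('pics/scene_pol.png');b=cv2.imread('pics/side_pol.png');cv2.imwrite('pics/pol.png',np.vstack([a,b]))
E
```

```text
scene 0.078 [0.49   0.0901 0.078 ] -107.45607532336749 0.036744696109417975
scene 0.084 [0.4877 0.0841 0.084 ] -107.88473096275995 0.04321960880034169
side 0.078 [0.4913 0.09   0.078 ] -105.42261154892574 0.03652635772538359
side 0.084 [0.4886 0.076  0.084 ] -104.1336151882176 0.05074649718319021
```

View pics/pol.png

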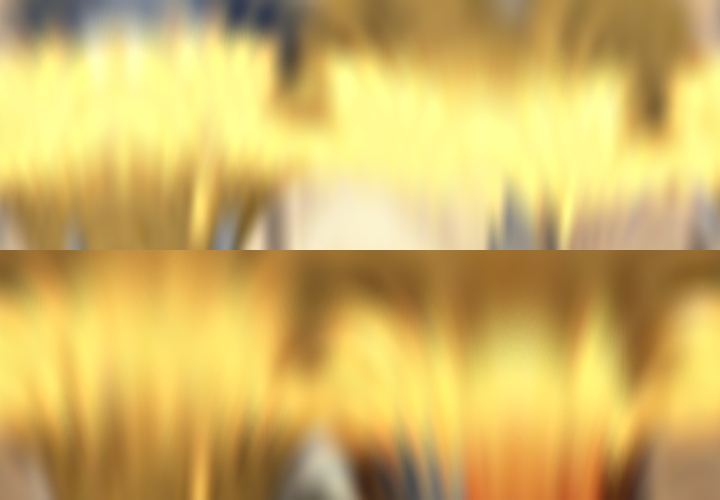

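Foot gaps lie at about −33°/147°, with beads at about −78°/102°. The bar is at 9.4° and the cup centre at (0.530,−0.195). I'll move above the cup for a wrist look.

```bash
python3 -m jog '0.0467 -0.0334 0 0 0 0;0.0467 -0.0334 0 0 0 0;0.0467 -0.0334 0 0 0 0;0.0467 -0.0334 0 0 0 0;0.0467 -0.0334 0 0 0 0;0.0467 -0.0334 0 0 0 0;0.0467 -0.0334 0 0 0 0;0.0467 -0.0334 0 0 0 0;0.0467 -0.0334 0 0 0 0;0.0467 -0.0334 0 0 0 0' 0.085
python3 - <<'E'
from h import *
np.set_printoptions(precision=4,suppress=True)
st=observe();p=snapshot('wrist');save(p,'w1');print(st['tcp_pos'],st['tool_rot'],st['t'])
P,uv=cloud(p,st);near=np.hypot(P[:,0]-.530,P[:,1]+.195)<.05
b=P[near&(P[:,2]>.1)&(P[:,2]<.112)];c=b.mean(0);w,V=np.linalg.eigh(np.cov(b[:,:2].T))
q=(b[:,:2]-c[:2])@V;mid=c[:2]+V@((q.min(0)+q.max(0))/2)
print('bar',len(b),c,mid,np.degrees(np.arctan2(*V[::-1,1])),np.ptp(q,axis=0))
f=P[near&(P[:,2]>.075)&(P[:,2]<.082)];print(len(f),f[:,:2].min(0),f[:,:2].max(0),(f[:,:2].min(0)+f[:,:2].max(0))/2,np.median(f[:,2]))
E
```

```text
t: 3.45
tcp_pos: [0.5303, -0.1934, 0.2455]
tool_rot: [[0.971, 0.239, 0.001], [0.239, -0.971, -0.0], [0.0, 0.0, -1.0]]
wrist_force: [1.0, -0.9, -0.2]
gripper_width: 0.0849
[ 0.5303 -0.1934  0.2455] [[ 0.9709  0.2395  0.0005]
 [ 0.2395 -0.9709 -0.0003]
 [ 0.0004  0.0004 -1.    ]] 3.45
bar 876 [ 0.5336 -0.1914  0.1067] [ 0.5324 -0.1917] -169.68580529443904 [0.0141 0.0497]
3252 [ 0.4966 -0.2272] [ 0.5678 -0.1559] [ 0.5322 -0.1915] 0.0781238955882966
```

View pics/w1.png

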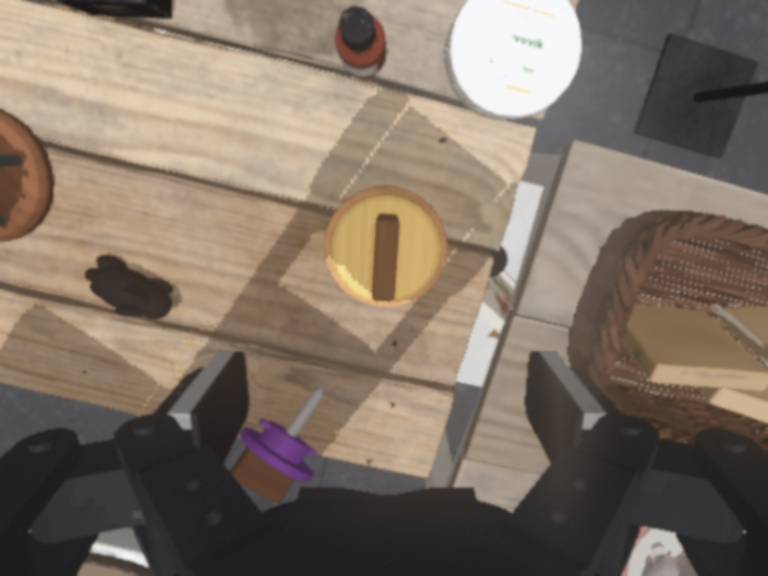

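The bar grip shows at (257,172), the cap centred at (257,164), and the bottle and tin are well clear. Now a look at the foot before grasping.

```bash
python3 -m jog '0.007 -0.0525 0.009 0 0 0;0.007 -0.0525 0.009 0 0 0;0.007 -0.0525 0.009 0 0 0;0.007 -0.0525 0.009 0 0 0;0.007 -0.0525 0.009 0 0 0;0 0 0 0 0 0'
python3 - <<'E'
from h import *
np.set_printoptions(precision=4,suppress=True)
st=observe();p=snapshot('wrist');save(p,'w2');print(st['tcp_pos'],st['t'],st['wrist_force'])
for t in ['collar_mouth','guide_hole','half_mark','lock_mark']:
    for r in spotter.tip_of(p,t)[:2]:print(t,r['conf'],r['location'],at_z(p,[r['location']],.055 if 'guide' in t else .09,st))
P,uv=cloud(p,st);near=np.hypot(P[:,0]-.501,P[:,1]-.125)<.05
f=P[near&(P[:,2]>.086)&(P[:,2]<.094)];print(len(f),f[:,:2].min(0),f[:,:2].max(0),(f[:,:2].min(0)+f[:,:2].max(0))/2,np.median(f[:,2]))
from scipy.optimize import least_squares
c0=(f[:,:2].min(0)+f[:,:2].max(0))/2
# circle fit from convex hull
h=cv2.convexHull(f[:,:2].astype(np.float32)).reshape(-1,2)
s=least_squares(lambda v:np.hypot(h[:,0]-v[0],h[:,1]-v[1])-v[2],[*c0,.036],loss='soft_l1',f_scale=.0005).x;print('circ',s)
th=np.degrees(np.arctan2(f[:,1]-s[1],f[:,0]-s[0]));r=np.hypot(f[:,1]-s[1],f[:,0]-s[0])
k=(r>.0265)&(r<.0295)
hh=np.histogram(th[k],72,(-180,180))[0];print(hh)
rr=np.linspace(.015,.045,100);a=np.radians(np.arange(720)/2-180)
X=np.stack([s[0]+rr[:,None]*np.cos(a),s[1]+rr[:,None]*np.sin(a),np.full((100,720),.09)],-1).reshape(-1,3)
m=proj(p,X,st).astype(np.float32).reshape(100,720,2)
cv2.imwrite('pics/w2pol.png',cv2.resize(cv2.remap(p['image'],m[:,:,0],m[:,:,1],cv2.INTER_CUBIC)[:,:,::-1],(720,300)))
E
```

```text
t: 4.25
tcp_pos: [0.4993, 0.0712, 0.1998]
tool_rot: [[0.97, 0.243, -0.001], [0.243, -0.97, 0.0], [-0.001, -0.001, -1.0]]
wrist_force: [-0.7, -0.0, -1.0]
gripper_width: 0.0849
[0.4993 0.0712 0.1998] 4.25 [-0.7243 -0.0237 -0.9707]
collar_mouth 0.7 [186.7, 166.9] [[0.5004 0.1285 0.09  ]]
guide_hole 0.71 [196.7, 159.1] [[0.5    0.1271 0.055 ]]
guide_hole 0.41 [205.7, 147.6] [[0.512  0.1214 0.055 ]]
3312 [0.4657 0.0882] [0.5375 0.166 ] [0.5016 0.1271] 0.08946629194079198
circ [0.5015 0.1275 0.0358]
[12 10 11 10  9 11 11 11 10 11 11 10 12 12 11 11 14 11 11 11 14  9 14 10
 13 13  9  0  0  0  0  0 11 14 13 13 13 13 14 12 12 15 13 13 15 13 12 12
 12 16 10 12 11 12 12 12 12 11 11 12  9 12  4  0  0  0  0  0 11  8 10 12]
```

View pics/w2.png

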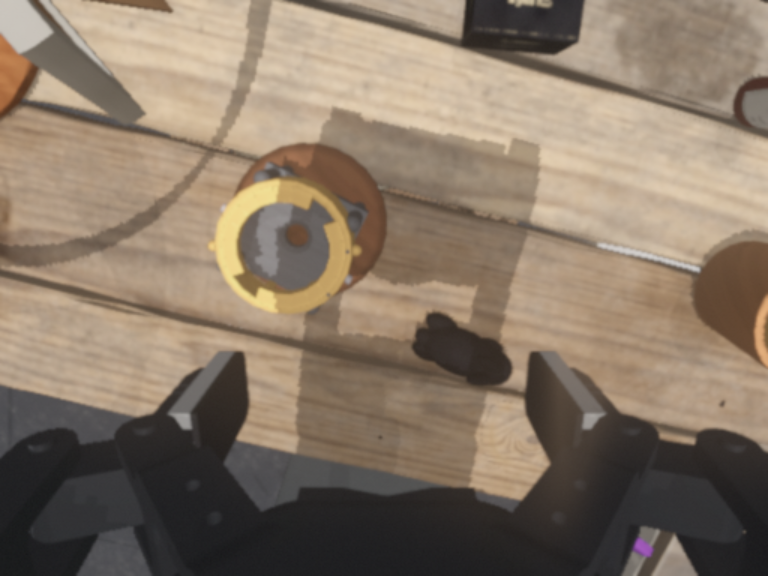

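View pics/w2pol.png

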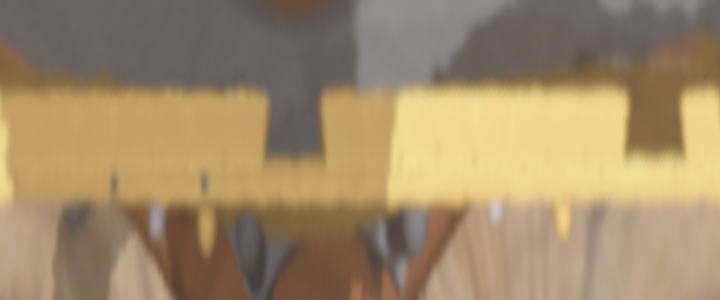

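Foot measured at (0.501,0.127) with gaps at −32.5°/147.5°. The collar is centred at (190,163), with the hole visible at (198,156). Back to the cup and descend.

```bash
python3 -m jog '-0.0067 0.0528 0 0 0 0;-0.0067 0.0528 0 0 0 0;-0.0067 0.0528 0 0 0 0;-0.0067 0.0528 0 0 0 0;-0.0067 0.0528 0 0 0 0;0 0 0.03 0 0 0.074;0 0 0.035 0 0 0;0 0 0.025 0 0 0;0 0 0 0 0 0' 0.06
python3 - <<'E'
from h import *
np.set_printoptions(precision=4,suppress=True)
st=observe();p=snapshot('wrist');save(p,'w3');print(st['tcp_pos'],st['t'],st['wrist_force'],np.degrees(np.arctan2(st['tool_rot'][1][0],st['tool_rot'][0][0])))
P,uv=cloud(p,st);near=np.hypot(P[:,0]-.530,P[:,1]+.195)<.04
b=P[near&(P[:,2]>.1)&(P[:,2]<.112)]
if len(b):
    c=b.mean(0);w,V=np.linalg.eigh(np.cov(b[:,:2].T));q=(b[:,:2]-c[:2])@V;mid=c[:2]+V@((q.min(0)+q.max(0))/2)
    print('bar',len(b),mid,np.degrees(np.arctan2(*V[::-1,1])),np.ptp(q,axis=0))
E
```

```text
t: 5.62
tcp_pos: [0.5296, -0.1968, 0.109]
tool_rot: [[0.986, 0.165, -0.003], [0.165, -0.986, 0.001], [-0.002, -0.002, -1.0]]
wrist_force: [0.0, -0.2, 0.6]
gripper_width: 0.0597
[ 0.5296 -0.1968  0.109 ] 5.625 [ 0.031  -0.2424  0.573 ] 9.517385714932631
bar 3812 [ 0.5323 -0.1932] 91.3558393043551 [0.0506 0.0763]
```

View pics/w3.png

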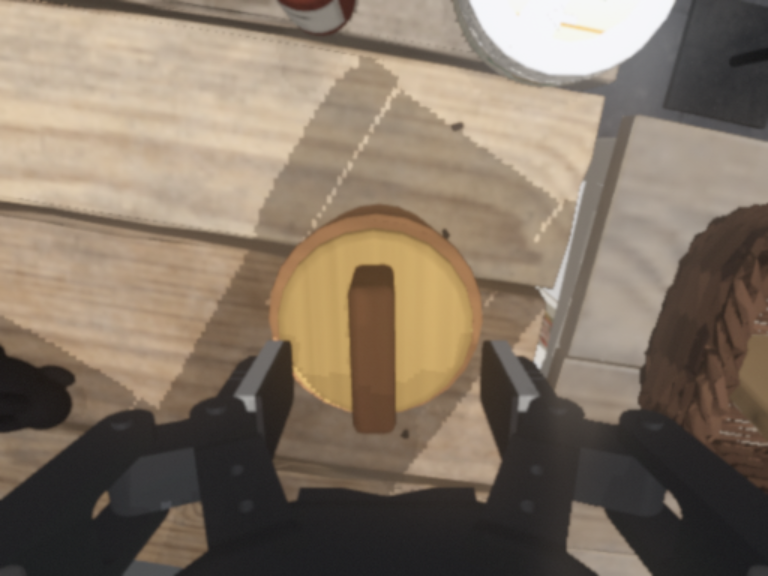

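The bar midline is about 9 px left of the jaw midline at column ~258, so I correct by −3.5 mm in tool y, descend and grip.

```bash
python3 -m jog '0.002 -0.0035 0.007 0 0 0;0 0 0.007 0 0 0;0 0 0 0 0 0'
python3 -m jog '0 0 0 0 0 0;0 0 0 0 0 0;0 0 0 0 0 0;0 0 0 0 0 0;0 0 0 0 0 0' 0.0 60
python3 - <<'E'
from h import *
np.set_printoptions(precision=4,suppress=True)
st=observe();p=snapshot('wrist');save(p,'w4');print(st['tcp_pos'],st['t'],st['wrist_force'],st['torque'],st['gripper_width'],np.degrees(np.arctan2(st['tool_rot'][1][0],st['tool_rot'][0][0])))
E
```

```text
t: 6.05
tcp_pos: [0.5322, -0.1921, 0.0961]
tool_rot: [[0.986, 0.167, -0.0], [0.167, -0.986, 0.0], [-0.0, -0.0, -1.0]]
wrist_force: [-1.3, -0.1, -1.0]
gripper_width: 0.0603
t: 6.68
tcp_pos: [0.5324, -0.1924, 0.0966]
tool_rot: [[0.986, 0.167, 0.0], [0.167, -0.986, -0.0], [0.0, 0.0, -1.0]]
wrist_force: [-0.7, -0.4, 4.9]
gripper_width: 0.0127
[ 0.5324 -0.1924  0.0966] 6.675 [-0.66   -0.3721  4.8995] [-0.0015  0.2272  0.0089] 0.012698236690089461 9.613003159005636
```

View pics/w4.png

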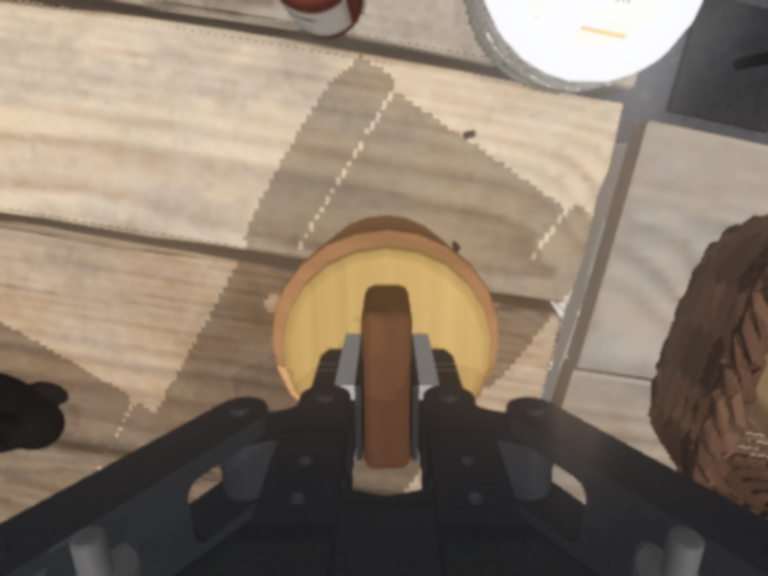

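The bar is firmly between the pads (opening 12.7 mm). Lift straight up and check.

```bash
python3 -m jog '0 0 -0.015 0 0 0;0 0 -0.03 0 0 0;0 0 -0.05 0 0 0;0 0 0 0 0 0' - 80
python3 - <<'E'
from h import *
np.set_printoptions(precision=4,suppress=True)
st=observe();print(st['tcp_pos'],st['t'],st['wrist_force'],st['torque'],st['gripper_width'])
T=np.array(st['tcp_pos']);R=np.array(st['tool_rot'])
for n in ['scene','side']:
    p=snapshot(n);im=p['image'].copy()
    print(n,[(r['conf'],r['location']) for r in spotter.tip_of(p,'rod_tip')[:2]],'pred',proj(p,T+[0,0,-.0265-.062]))
    P,uv=cloud(p)
    f=P[(np.hypot(P[:,0]-T[0],P[:,1]-T[1])<.05)&(abs(P[:,2]-(T[2]-.0186))<.004)]
    if len(f):print(len(f),f[:,:2].min(0),f[:,:2].max(0),(f[:,:2].min(0)+f[:,:2].max(0))/2,np.median(f[:,2]))
    c=proj(p,T)[0].astype(int);cv2.imwrite(f'pics/l_{n}.png',cv2.resize(im[c[1]-50:c[1]+50,c[0]-50:c[0]+50,::-1],(390,390),interpolation=cv2.INTER_CUBIC))
cv2.imwrite('pics/l.png',np.hstack([cv2.imread('pics/l_scene.png'),cv2.imread('pics/l_side.png')]))
E
```

```text
t: 7.22
tcp_pos: [0.5343, -0.1931, 0.1955]
tool_rot: [[0.986, 0.167, 0.006], [0.167, -0.986, -0.003], [0.006, 0.004, -1.0]]
wrist_force: [-0.2, 0.7, -1.6]
gripper_width: 0.0123
[ 0.5343 -0.1931  0.1955] 7.225 [-0.1793  0.7094 -1.5952] [-0.0357 -0.0071 -0.0683] 0.012291073786940282
scene [(0.79, [234.0, 291.2]), (0.57, [304.0, 243.3])] pred [[305.1532 246.4758]]
510 [ 0.4979 -0.2279] [ 0.5682 -0.1569] [ 0.533  -0.1924] 0.17671858948336194
side [(0.59, [191.0, 270.2]), (0.58, [274.8, 222.1])] pred [[275.2327 223.0577]]
346 [ 0.4991 -0.2269] [ 0.5656 -0.1653] [ 0.5323 -0.1961] 0.17387166729983486
```

View pics/l.png

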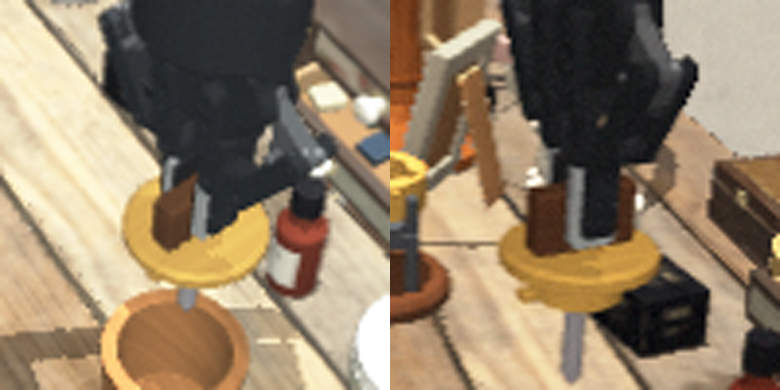

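Cap held level, and the rod and lug clear the cup. Carry to above the foot, then turn.

```bash
python3 -m jog '0.0034 -0.025 0 0 0 0;0.0034 -0.053 0 0 0 0;0.0034 -0.055 0 0 0 0;0.0034 -0.055 0 0 0 0;0.0034 -0.055 0 0 0 0;0.0034 -0.053 0 0 0 0;0 -0.025 0 0 0 0;0 0 0 0 0 -0.1;0 0 0 0 0 -0.17;0 0 0 0 0 -0.17'
python3 -m jog '0 0 0 0 0 -0.17;0 0 0 0 0 -0.17;0 0 0 0 0 -0.17;0 0 0 0 0 -0.17;0 0 0 0 0 -0.17;0 0 0 0 0 -0.17;0 0 0 0 0 -0.17;0 0 0 0 0 -0.17;0 0 0 0 0 -0.17;0 0 0 0 0 -0.17'
python3 -m jog '0 0 0 0 0 -0.17;0 0 0 0 0 -0.1;0 0 0 0 0 0;0 0 0 0 0 0'
python3 - <<'E'
from h import *
np.set_printoptions(precision=4,suppress=True)
st=observe();R=np.array(st['tool_rot']);T=np.array(st['tcp_pos']);print(T,R,st['q'],st['t'],st['wrist_force'],np.degrees(np.arctan2(R[1,0],R[0,0])))
D=np.array([.501,.127,0])-T;print('shift tool',R.T@np.array([D[0],D[1],0]))
for n in ['scene','side','wrist']:
    p=snapshot(n);
    if n=='wrist':save(p,'w5',1.0)
    else:
        im=p['image'];c=(proj(p,[.501,.127,.11])[0]).astype(int)
        cv2.imwrite(f'pics/l_{n}.png',cv2.resize(im[c[1]-45:c[1]+45,c[0]-45:c[0]+45,::-1],(390,390),interpolation=cv2.INTER_CUBIC))
        P,uv=cloud(p)
        f=P[(np.hypot(P[:,0]-T[0],P[:,1]-T[1])<.05)&(abs(P[:,2]-(T[2]-.0186))<.004)]
        if len(f):print(n,len(f),f[:,:2].min(0),f[:,:2].max(0),(f[:,:2].min(0)+f[:,:2].max(0))/2,np.median(f[:,2]))
        print(n,[(r['conf'],r['location']) for r in spotter.tip_of(p,'rod_tip')[:3]],'pred',proj(p,T+[0,0,-.0265-.062]))
cv2.imwrite('pics/l2.png',np.hstack([cv2.imread('pics/l_scene.png'),cv2.imread('pics/l_side.png')]))
E
```

```text
t: 8.68
tcp_pos: [0.498, 0.1276, 0.1901]
tool_rot: [[0.818, 0.576, -0.002], [0.576, -0.818, -0.0], [-0.002, -0.001, -1.0]]
wrist_force: [0.2, 0.1, -2.3]
gripper_width: 0.0127
t: 9.93
tcp_pos: [0.498, 0.1275, 0.1901]
tool_rot: [[-0.676, 0.737, -0.002], [0.737, 0.676, -0.0], [0.001, -0.002, -1.0]]
wrist_force: [-1.1, 0.1, -1.5]
gripper_width: 0.0126
t: 10.42
tcp_pos: [0.4984, 0.1275, 0.1907]
tool_rot: [[-0.844, 0.536, -0.001], [0.536, 0.844, -0.0], [0.001, -0.001, -1.0]]
wrist_force: [0.6, 0.5, -2.7]
gripper_width: 0.0124
[0.4984 0.1275 0.1907] [[-0.8439  0.5365 -0.0012]
 [ 0.5365  0.8439 -0.0002]
 [ 0.0009 -0.0008 -1.    ]] [ 0.1916  0.3616  1.9606  0.      0.8205 -0.813 ] 10.425 [ 0.5811  0.4575 -2.6588] 147.555855008045
shift tool [-0.0024  0.0009 -0.    ]
scene 259 [0.4606 0.0923] [0.5314 0.1587] [0.496  0.1255] 0.17213476946391604
scene [(0.83, [233.9, 292.1]), (0.75, [224.2, 164.8])] pred [[225.2807 164.4424]]
side 169 [0.4633 0.0911] [0.5341 0.1453] [0.4987 0.1182] 0.17308045228149382
side [(0.91, [222.9, 161.9])] pred [[221.8268 165.3844]]
```

View pics/l2.png

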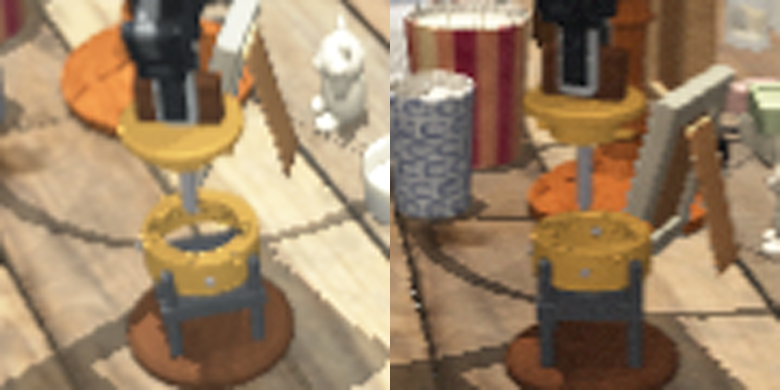

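View pics/w5.png

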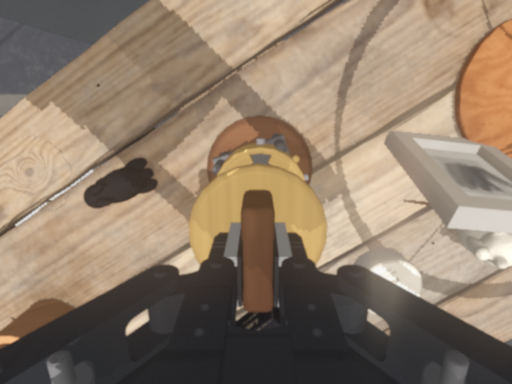

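Yaw is 147.6° and the collar gap shows centred under the flange at (260,158) in the wrist view. Shift about 2.5 mm and lower to just above the hole.

```bash
python3 -m jog '-0.0025 0.0008 0 0 0 0;0 0 0.012 0 0 0;0 0 0.02 0 0 0;0 0 0.01 0 0 0;0 0 0 0 0 0;0 0 0 0 0 0'
cat > chk.py <<'E'
from h import *
import sys
np.set_printoptions(precision=4,suppress=True)
st=observe();R=np.array(st['tool_rot']);T=np.array(st['tcp_pos']);print(T,st['t'],'F',st['wrist_force'],'M',st['torque'],st['gripper_width'],np.degrees(np.arctan2(R[1,0],R[0,0])))
for n in ['scene','side','wrist']:
    p=snapshot(n)
    im=p['image']
    if n=='wrist': c=np.array([256,190]);h=80
    else: c=(proj(p,[.501,.127,.10])[0]).astype(int);h=30
    cv2.imwrite(f'pics/l_{n}.png',cv2.resize(im[c[1]-h:c[1]+h,c[0]-h:c[0]+h,::-1],(266,266) if 0 else (390,390),interpolation=cv2.INTER_CUBIC))
    P,uv=cloud(p,st)
    y=p['image'][uv[:,1],uv[:,0]].astype(int);yy=(y[:,0]-y[:,2]>60)
    near=np.hypot(P[:,0]-.501,P[:,1]-.127)<.05
    for nm,z in (('flange',T[2]-.0186),('rim',.09)):
        f=P[near&yy&(abs(P[:,2]-z)<.0035)]
        if len(f)>20:
            h_=cv2.convexHull(f[:,:2].astype(np.float32)).reshape(-1,2)
            print(n,nm,len(f),f[:,:2].min(0),f[:,:2].max(0),(f[:,:2].min(0)+f[:,:2].max(0))/2,np.median(f[:,2]))
a=[cv2.imread(f'pics/l_{n}.png') for n in ('scene','side','wrist')]
cv2.imwrite('pics/%s.png'%sys.argv[1],cv2.resize(np.hstack(a),(798,266)))
E
python3 chk.py d1
```

```text
t: 11.42
tcp_pos: [0.5016, 0.127, 0.1496]
tool_rot: [[-0.845, 0.534, 0.0], [0.534, 0.845, 0.0], [-0.0, 0.0, -1.0]]
wrist_force: [-0.1, 0.3, -1.7]
gripper_width: 0.0128
[0.5016 0.127  0.1496] 11.425 F [-0.0693  0.283  -1.6641] M [ 0.0123 -0.0122  0.0391] 0.012788891813564658 147.6936466433119
scene flange 228 [0.464  0.0909] [0.5358 0.1573] [0.4999 0.1241] 0.13112038628963274
scene rim 161 [0.4645 0.0887] [0.536  0.1542] [0.5003 0.1214] 0.08967523328254146
side flange 153 [0.4661 0.0897] [0.5359 0.1529] [0.501  0.1213] 0.13164303984817638
side rim 159 [0.4671 0.0885] [0.5385 0.1579] [0.5028 0.1232] 0.08988070105583096
wrist flange 6923 [0.4642 0.0924] [0.5305 0.1632] [0.4973 0.1278] 0.13106233491805497
wrist rim 899 [0.465  0.1099] [0.5055 0.1668] [0.4852 0.1384] 0.0892606038788459
```

View pics/d1.png

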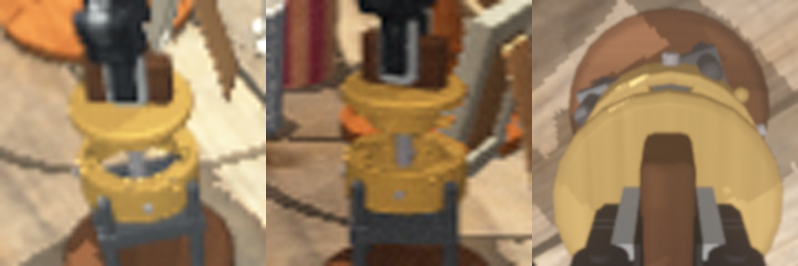

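All views agree within ~1–2 mm: the flange is over the collar and the rod inside its mouth. Nudge 1 mm and lower the rod into the hole.

```bash
python3 -m jog '0 0.001 0.003 0 0 0;0 0 0.004 0 0 0;0 0 0.004 0 0 0;0 0 0.003 0 0 0;0 0 0 0 0 0'
```

```text
t: 12.2
tcp_pos: [0.5017, 0.1278, 0.135]
tool_rot: [[-0.845, 0.534, -0.001], [0.534, 0.845, -0.0], [0.0, -0.0, -1.0]]
wrist_force: [0.5, -0.3, -2.4]
gripper_width: 0.0127
```

The rod has entered the hole with no contact force. Continue through the gaps.

```bash
python3 -m jog '0 0 0.003 0 0 0;0 0 0.003 0 0 0;0 0 0.003 0 0 0;0 0 0 0 0 0'; python3 -m jog '0 0 0.003 0 0 0;0 0 0.003 0 0 0;0 0 0.002 0 0 0;0 0 0 0 0 0'
```

```text
t: 12.7
tcp_pos: [0.5017, 0.1278, 0.126]
tool_rot: [[-0.845, 0.534, -0.0], [0.534, 0.845, -0.0], [0.0, -0.0, -1.0]]
wrist_force: [0.5, -0.1, -3.2]
gripper_width: 0.0128
t: 13.2
tcp_pos: [0.5018, 0.1278, 0.1181]
tool_rot: [[-0.845, 0.534, -0.0], [0.534, 0.845, -0.0], [0.0, -0.0, -1.0]]
wrist_force: [-0.9, -0.7, -2.9]
gripper_width: 0.0126
```

```bash
python3 -m jog '0 0 0.001 0 0 0;0 0 0.001 0 0 0;0 0 0 0 0 0'; python3 -m jog '0 0 0.001 0 0 0;0 0 0 0 0 0'; python3 chk.py d2
```

```text
t: 13.58
tcp_pos: [0.5019, 0.1278, 0.1163]
tool_rot: [[-0.845, 0.534, -0.0], [0.534, 0.845, -0.0], [0.0, -0.0, -1.0]]
wrist_force: [0.3, -0.2, -2.0]
gripper_width: 0.0123
t: 13.82
tcp_pos: [0.5019, 0.1278, 0.116]
tool_rot: [[-0.845, 0.534, 0.0], [0.534, 0.845, 0.0], [-0.0, 0.0, -1.0]]
wrist_force: [-5.7, -0.9, 15.1]
gripper_width: 0.0126
[0.5019 0.1278 0.116 ] 13.825 F [-5.7295 -0.9338 15.1009] M [-0.2084  0.8202  0.0264] 0.01262600671564749 147.69819817969915
scene flange 224 [0.4646 0.0925] [0.5343 0.1531] [0.4994 0.1228] 0.09749385210355532
scene rim 62 [0.4645 0.0899] [0.5361 0.1257] [0.5003 0.1078] 0.09001899089148985
side flange 160 [0.4668 0.0902] [0.5361 0.1519] [0.5014 0.1211] 0.09795659694267686
side rim 74 [0.4672 0.0875] [0.5361 0.1252] [0.5016 0.1064] 0.08975631953646565
wrist flange 6950 [0.4643 0.0928] [0.5313 0.1641] [0.4978 0.1285] 0.09755820258094383
wrist rim 176 [0.4644 0.1197] [0.4957 0.1672] [0.48   0.1435] 0.09096971126216777
```

View pics/d2.png

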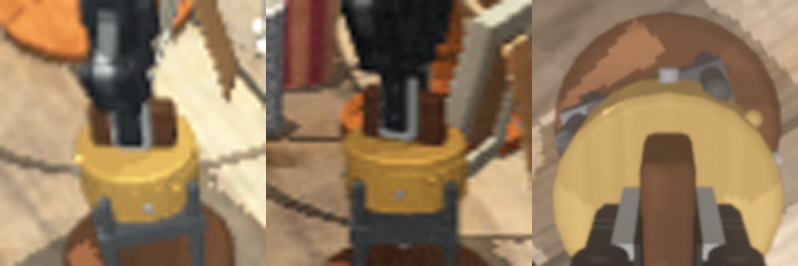

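Seated (flange top 97.5 mm, contact force ~17 N). Ease off slightly and turn clockwise.

```bash
python3 -m jog '0 0 -0.0004 0 0 0.04;0 0 0 0 0 0.09;0 0 0 0 0 0.09;0 0 0 0 0 0.09;0 0 0 0 0 0.09;0 0 0 0 0 0'; python3 -m jog '0 0 0 0 0 0.09;0 0 0 0 0 0.09;0 0 0 0 0 0.09;0 0 0 0 0 0.06;0 0 0 0 0 0.03;0 0 0 0 0 0;0 0 0 0 0 0'; python3 chk.py d3
python3 - <<'E'
from h import *
np.set_printoptions(precision=4,suppress=True)
st=observe();p=snapshot('wrist');save(p,'w6')
P,uv=cloud(p,st);b=P[(np.hypot(P[:,0]-.5015,P[:,1]-.1275)<.034)&(P[:,2]>.122)&(P[:,2]<.130)]
im=p['image'][uv[:,1],uv[:,0]]
print(len(b));c=b.mean(0);w,V=np.linalg.eigh(np.cov(b[:,:2].T));print(c,np.degrees(np.arctan2(*V[::-1,1])),np.ptp((b[:,:2]-c[:2])@V,axis=0))
E
```

```text
t: 14.72
tcp_pos: [0.5023, 0.1279, 0.1161]
tool_rot: [[-0.571, 0.821, 0.001], [0.821, 0.571, 0.0], [-0.0, 0.001, -1.0]]
wrist_force: [0.4, -0.3, 6.6]
gripper_width: 0.0125
t: 15.6
tcp_pos: [0.5023, 0.1279, 0.1161]
tool_rot: [[-0.247, 0.969, 0.001], [0.969, 0.247, 0.0], [-0.0, 0.001, -1.0]]
wrist_force: [-0.7, -0.2, 5.9]
gripper_width: 0.0124
[0.5023 0.1279 0.1161] 15.6 F [-0.7105 -0.2182  5.9098] M [-0.0325  0.051  -0.0659] 0.012372236330174249 104.2841105493704
scene flange 242 [0.4653 0.0937] [0.5358 0.1589] [0.5005 0.1263] 0.09767761903791355
scene rim 61 [0.4652 0.0892] [0.535 0.133] [0.5001 0.1111] 0.08943788899613958
side flange 173 [0.4672 0.0894] [0.5371 0.1517] [0.5022 0.1205] 0.09794686320835566
side rim 78 [0.4667 0.0873] [0.5348 0.1269] [0.5008 0.1071] 0.08965668925241482
wrist flange 6960 [0.4654 0.1046] [0.5368 0.1648] [0.5011 0.1347] 0.0975727157535499
wrist rim 185 [0.4663 0.1369] [0.5177 0.1673] [0.492  0.1521] 0.09038303451127683
3864
[0.5003 0.1324 0.1264] 104.36709922435902 [0.04   0.0499]
```

View pics/d3.png

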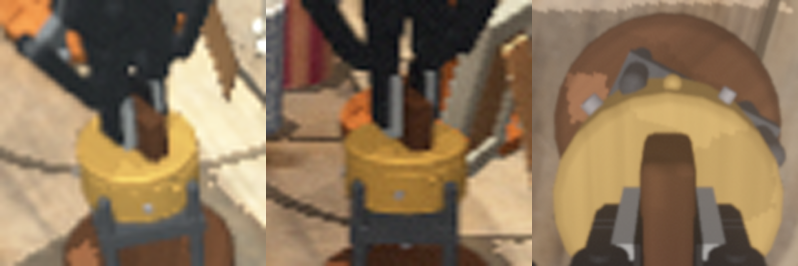

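View pics/w6.png

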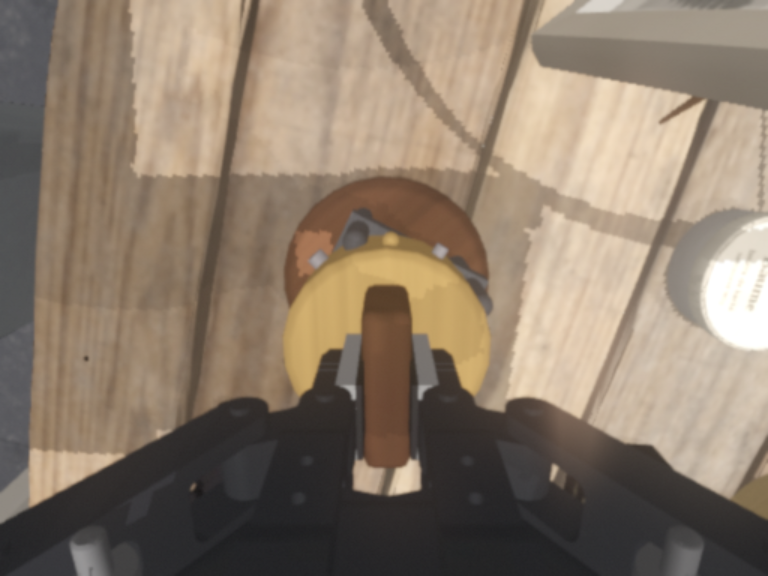

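Turned to 104.3°. The bead at (391,239) sits ~2° clockwise of the bar's line at column 387. Final fine turn.

```bash
python3 -m jog '0 0 0 0 0 0.031;0 0 0 0 0 0;0 0 0 0 0 0;0 0 0 0 0 0'; python3 chk.py d4
python3 - <<'E'
from h import *
np.set_printoptions(precision=4,suppress=True)
st=observe();p=snapshot('wrist');im=p['image']
h=cv2.cvtColor(im,cv2.COLOR_RGB2HSV)
X=lambda u,z:at_z(p,[u],z,st)[0]
cv2.imwrite('pics/w7.png',cv2.resize(im[140:330,170:350,::-1],None,fx=3.1,fy=3.1,interpolation=cv2.INTER_CUBIC))
sc=snapshot('scene')
for t in ['red_bottle','black_box','hare','balm']:
    r=spotter.trace(sc,t)[:1]
    if r:
        P,uv=cloud(sc,mask=r[0]['region']);print(t,r[0]['conf'],np.median(P,0))
E
```

```text
t: 16.3
tcp_pos: [0.5023, 0.1279, 0.1161]
tool_rot: [[-0.217, 0.976, 0.001], [0.976, 0.217, 0.0], [0.0, 0.001, -1.0]]
wrist_force: [-0.3, -0.4, 5.6]
gripper_width: 0.0125
[0.5023 0.1279 0.1161] 16.3 F [-0.3147 -0.4434  5.5556] M [ 0.0444  0.0635 -0.0257] 0.012483557116419314 102.51432511840729
scene flange 240 [0.4648 0.0926] [0.5359 0.1611] [0.5003 0.1269] 0.09760109033066117
scene rim 67 [0.4655 0.0894] [0.5351 0.1339] [0.5003 0.1116] 0.09001165940127398
side flange 174 [0.4671 0.0908] [0.5368 0.1536] [0.5019 0.1222] 0.09803837209034341
side rim 75 [0.4668 0.0884] [0.5353 0.1291] [0.501  0.1087] 0.09000189992013063
wrist flange 6957 [0.4652 0.1062] [0.5366 0.1647] [0.5009 0.1355] 0.09755480441163863
wrist rim 184 [0.4664 0.1374] [0.5191 0.1672] [0.4927 0.1523] 0.09096189810131287
red_bottle 0.81 [ 0.6479 -0.1522  0.0538]
black_box 0.77 [0.6574 0.0201 0.0377]
hare 0.72 [ 0.4333 -0.011   0.0241]
balm 0.79 [0.6724 0.1666 0.0325]
```

View pics/w7.png

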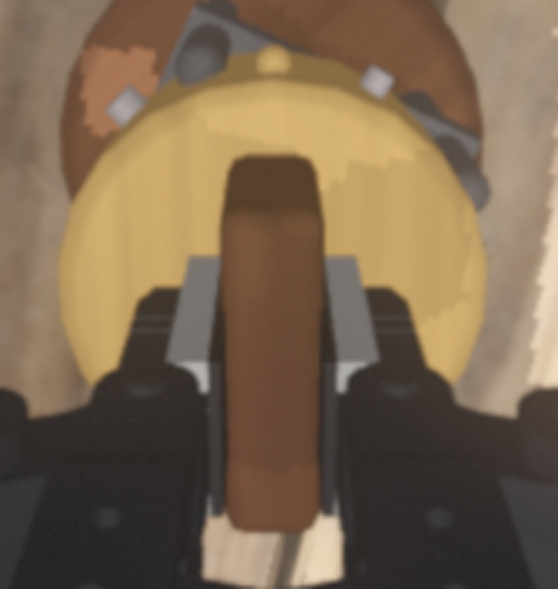

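The bead (column 274) now lines up with the bar's midline (273). The cap is seated and gripped, so I'm handing in.

```bash
python3 -c "
from cell import job,observe
print(job.hand_in());s=observe();print(s['t'],s['gripper_width'])"
```

```text
the job is handed in; nothing more can be done
None
the job is handed in; nothing more can be done
```

The cap is in the lamp foot, turned clockwise to the half-way bead, and still gripped there with 80 N. I handed the job in at about 16.5 s, and no verdict was reported.

- **Fit:** The rod entered the guide hole and the lugs dropped through the gaps with no noticeable contact force. The flange's upper face is at 97.6 mm, which means it rests on the 90 mm rim. The arm is pressing down with about 6–8 N.
- **Turn:** I turned it about 45°, to a final heading of 102.5° against 102.5° measured for the bead. In the last wrist picture the bead lines up with the bar to within about a degree. No resistance from the spring buttons was felt.
- **Bystanders:** The bottle, box and hare measured where they stood at the start.
- **Weak check on the tin:** The network kept picking a different, smaller tin further back, so I have no before-and-after measurement of the pale tin itself. The arm did not go near it.
- **Camera disagreement:** The cameras differed by 2–3 mm on the foot's position. I relied mainly on the wrist camera, and the fit confirmed it.

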